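# Set out the condiment risers on the pass

## Task

Set up the condiment display so that everything on it can be seen: the taller the container, the lower its wooden riser. Stand the green sauce bottle from the middle of the table (not one of those along the back) on the low disc, one shaker on each of the two square blocks and the empty ramekin on the tall round block, each upright in the middle of its riser. Let no container fall over, and leave the clear tumbler at the front right standing where it is.

Things in the scene. Friction and masses are not known exactly. Their poses are not given: they have to be found in the camera images.
- bottle: Green glass sauce bottle with a black screw cap, 154 mm tall, standing upright on the open table (a like one at the far back edge belongs to the room). Body round, 41 mm in diameter from its foot to about 85 mm up, then tapering to the cap (22 mm in diameter, 132 to 154 mm up). Its cap is a plain straight cylinder and strong enough to lift it by; lower down a hand from above may meet the cap. 0.15 to 0.3 kg. Origin at the centre of its underside, z up along its axis.
- shaker_a: Shaker, 84 mm tall and 41 mm in diameter, pale grey-white body with a paler domed cap, standing upright on the table. 0.08 to 0.16 kg. Take it round the body. Origin at the centre of its underside, z up along its axis. The two shakers may stand on either square block.
- shaker_b: Shaker of the same size and form as the other (84 mm tall, 41 mm in diameter), with a dark body and a pale cap, standing upright on the table. 0.08 to 0.16 kg. Origin at the centre of its underside, z up along its axis.
- ramekin: Empty white ramekin (small round dip cup), 37 mm tall, 65 mm in diameter at the rim and 52 mm at the foot, wall about 5 mm, standing upright on the table. 0.06 to 0.13 kg. It can be taken across the whole body or by its rim. Origin at the centre of its underside, z up along its axis.
- low_riser: The low riser: round disc of dark wood, 112 mm in diameter, its flat black-padded top 15 mm above the table. Stands on the table and is fixed to it; it does not move. Origin at the centre of its underside, z up.
- mid_riser_1: A square riser: block of dark wood, 86 mm by 86 mm (sides along its x and y), its flat black-padded top 45 mm above the table. Stands on the table and is fixed to it; it does not move. Origin at the centre of its underside, z up.
- mid_riser_2: The other square riser, the same as the first: 86 mm by 86 mm, top 45 mm above the table. Stands on the table and is fixed to it; it does not move. Origin at the centre of its underside, z up.
- tall_riser: The tall riser: round block of dark wood, 78 mm in diameter, its flat black-padded top 80 mm above the table. Stands on the table and is fixed to it; it does not move. Origin at the centre of its underside, z up.
- tumbler: Clear plastic drinking tumbler, 99 mm tall, 66 mm in diameter at the rim, standing near the front edge to the right of the work (others, farther back, belong to the room). Not part of the job: leave it. Origin at the centre of its underside.
There are look-alikes about, which are no part of the job. Leave any blue look-alike of the bottle alone.

How it is judged (in metres and radians):
At the end, for the whole second after the job is handed in: The bottle stands on the low riser, one shaker on each square riser (either way round) and the ramekin on the tall riser: each with its centre within 15 mm of the riser's centre, its foot within 4 mm of the riser's top, upright within 0.1 rad, and at rest (horizontal distance between bottle and low_riser below 0.015 m and z of bottle in the frame of low_riser between 0.011 and 0.019 m and horizontal distance between ramekin and tall_riser below 0.015 m and z of ramekin in the frame of tall_riser between 0.076 and 0.084 m and ((horizontal distance between shaker_a and mid_riser_1 below 0.015 m and z of shaker_a in the frame of mid_riser_1 between 0.041 and 0.049 m and horizontal distance between shaker_b and mid_riser_2 below 0.015 m and z of shaker_b in the frame of mid_riser_2 between 0.041 and 0.049 m) or (horizontal distance between shaker_a and mid_riser_2 below 0.015 m and z of shaker_a in the frame of mid_riser_2 between 0.041 and 0.049 m and horizontal distance between shaker_b and mid_riser_1 below 0.015 m and z of shaker_b in the frame of mid_riser_1 between 0.041 and 0.049 m)) and angle between each of bottle, shaker_a, shaker_b, ramekin's own z axis and vertical below 0.1 rad and linear speed of each of bottle, shaker_a, shaker_b, ramekin below 0.02 m/s); the robot touches nothing.
It fails at once if a container has fallen over (tilted more than 0.8 rad) (angle between any of bottle, shaker_a, shaker_b, ramekin's own z axis and vertical above 0.8 rad).
It fails at once if the tumbler was moved more than 30 mm (distance of tumbler from where it was at the start of the episode above 0.03 m).
It also fails if it takes over 93 s, if anything falls off the work surface, if the arm or the gripper's body presses on something with over 40 N, if the wrist force passes 120 N, or if a joint passes its speed limit or range.

## Robot

A 6-joint arm with a two-finger parallel gripper is mounted at the origin on a cart in front of the work surface, level with it; the furniture and walls round the work are solid. World frame = base frame: x ahead of the robot, y to its left, z up, the work surface at z = 0. Lengths are in mm, angles in rad, forces in N, time in s.
With the tool pointing down it reaches from about 300 to 775 mm from the base axis. Payload 14.6 kg.
Tool frame: the origin (TCP) lies on the centre line of the jaws, within the pads' length; the fingertips stand 19 mm ahead of it and the grasp point (between the pads) is the TCP (bot.tip_reach is the distance from the TCP to the fingertips, in mm); y points along the fingers, x is the direction in which the jaws open and shut, and the axes are right-handed (so a half turn about y gives the same grasp; the last joint's range is limited). The gripper opens to 85 mm and grips with 20 to 120 N. Pads are 22 mm wide; open, the fingers measure 114 mm over their backs; the gripper's body (76 mm by 85 mm) begins 54 mm behind the grasp point. The pads swing forward as they close: fully open they stand 13 mm farther back than shut.
Start: joints at [1.096, 0.3, 1.521, -0, 1.321, -0.067], TCP at [218.121, 504.889, 213.981] pointing down, gripper open.
Joint ranges: [-3.03, 3.03], [-0.79, 2.21], [0.23, 2.52], [-1.04, 4.18], [0, 3.07], [-2.55, 2.55]. Speed limits (rad/s): [2.22, 2.22, 2.57, 3.14, 3.14, 3.14].

## Interface

Orientations are given as a unit quaternion [w, x, y, z].
In Python, from rig import bot gives the robot as it stands. Calls block until the motion is done:
- bot.move_to(position, orientation): joint-space move of the TCP to a pose.
- bot.servo_line(position, attitude=None, speed=150, until_force=None): straight line of the TCP; attitude=None keeps the orientation; speed is the mean speed in mm/s. With until_force (N) it stops when the force on the tool has changed by that much, and returns True; else False.
- bot.move_joints(angles): joint-space move.
- bot.move_gripper(opening, grip_force=None): finger opening in mm; grip_force is the grip in N (None keeps the last); returns when the fingers have stopped.
- bot.dwell(seconds).
- bot.ik(position, orientation): joint angles nearest the present ones, or None.
- bot.read_state(): the state.
- bot.read_camera(name): name is "scene" or "top"; returns a dict with "image" (480x640x3 uint8, blue, green, red), "depth" (480x640 float32, mm along the optical axis (not along the pixel's ray), 0 where there is no reading), "fovy" (degrees; the focal length in pixels is half the picture's height over the tangent of half this angle, whatever the lens; pixels are square), "cx", "cy" (the principal point, pixels), "eye" and "attitude" of the camera in the world. Camera axes: x right, y down, z forward; pixel columns grow to the right and rows downward; lengths in mm; the calibration is good to about 2 mm. A picture is of the moment at which its call begins.
A pose or a line that the arm cannot do raises bot.MotionError and nothing moves.
- bot.finish_job(): hands the job in, once; it reports no verdict.
The state is a dict: "clock": time; "joint_positions": joint angles; "qvel": joint speeds; "effort": joint torques, N m; "ee_pos": TCP position; "tool_rot": TCP orientation; "ft_force": force on the tool from outside, world axes, zero at the start; "moment": the same for the moment, N m; "grip_width": finger opening in mm.
Only numpy, scipy, OpenCV 4.12 (cv2) and the standard library are available. Lean on these libraries where they do the work, as an engineer would, in place of code of your own. Each camera call takes 0.05 s, during which the arm holds its last target. There are 200 camera calls.

## Working session

There is one attempt and no reset: what is moved stays moved. The work goes in short steps, each a Python script; the robot and the scene stay as the last script left them, time stands still between calls to the robot, and variables do not carry over. Pictures are saved under pics/ and viewed, about 12 in all and at most 16, crops included, and the job is handed in when it is done.

```bash
mkdir -p pics; ls
cat > h.py <<'E'
import numpy as np, cv2
from rig import bot
from scipy.spatial.transform import Rotation as R
def rot(q): return R.from_quat([q[1],q[2],q[3],q[0]]).as_matrix()
def cloud(c):
    f=240/np.tan(np.radians(c["fovy"])/2); v,u=np.mgrid[0:480,0:640]; d=c["depth"].astype(float)
    P=np.stack([(u-c["cx"])/f*d,(v-c["cy"])/f*d,d],-1)
    W=P@rot(c["attitude"]).T+np.array(c["eye"]); W[d==0]=np.nan
    return W
E
python3 - <<'E'
from h import *
for n in("scene","top"):
    c=bot.read_camera(n); cv2.imwrite(f"pics/{n}0.png",c["image"]); np.savez(f"{n}0.npz",W=cloud(c),im=c["image"])
    print(n,c["eye"],c["attitude"],c["fovy"],c["cx"],c["cy"])
print(bot.read_state())
E
```

```text
pics
scene [ -49.25426984 -738.57293884  456.82174987] [-0.47820611  0.79699564 -0.30936091  0.20102909] 52.59292044905049 322.51350797014516 239.31129995000524
top [ 299.96833981 -176.06937933 1507.48341811] [ 0.05720131 -0.69562276  0.71431665 -0.05087938] 43.23308272800914 319.8748753842345 236.8682094135313
{'clock': 0.1, 'joint_positions': array([ 1.09638186e+00,  3.00388586e-01,  1.52150769e+00,  1.30772382e-05,
        1.32070784e+00, -6.66056408e-02]), 'qvel': array([ 5.80802111e-04, -4.54872383e-04,  7.11802100e-05, -9.97993792e-05,
       -1.19251370e-03, -3.06841168e-04]), 'effort': array([ 1.92746425e-03, -5.44373846e+01, -3.62376881e+01, -8.84698079e-05,
        2.89432028e-03,  3.54474560e-05]), 'ee_pos': array([218.02915674, 504.69462236, 213.49763601]), 'tool_rot': array([-0.59071726,  0.59106166,  0.38808006, -0.38870695]), 'ft_force': array([-0.02495536, -0.59628055, -0.01731155]), 'moment': array([ 0.00230786, -0.00604146,  0.03931003]), 'grip_width': 85.31899307182941}
```

View pics/scene0.png

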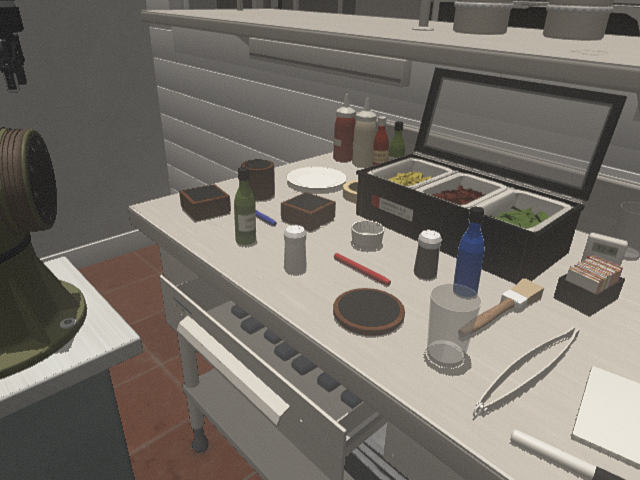

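View pics/top0.png

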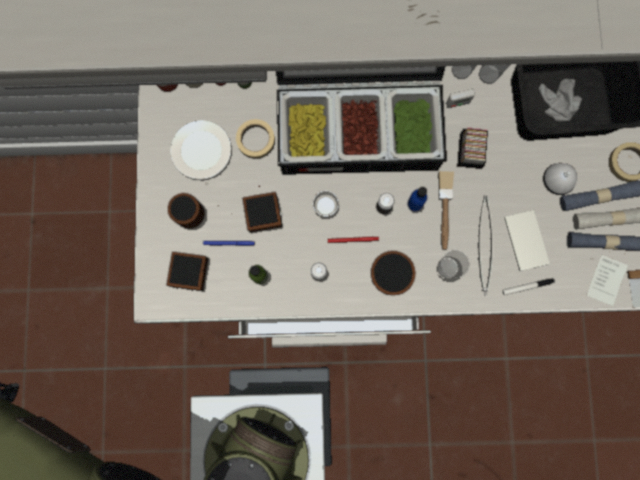

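Scene view: the candidates for the bottle are green at (245,208), blue at (470,250) and a green one on the back edge at (397,145). The one at scene (245,208), top (258,273), fits because it is green and on the open table. In the top view:
- **Risers:** low (393,272), squares (187,271) and (263,211), tall (183,210).
- **Containers:** shakers (319,271) and (386,203), ramekin (326,205).
- **Tumbler:** (452,266).

Next I'll measure these and make one confirming crop.

Run:
```python
from h import *
T=np.load("top0.npz");S=np.load("scene0.npz");W=T["W"];V=S["W"].reshape(-1,3);V=V[~np.isnan(V[:,0])]
it={"bottle":(258,273,22,135,160),"shaker_a":(319,271,16,55,90),"shaker_b":(386,203,16,55,90),"ramekin":(326,205,20,25,42),
"low":(393,272,30,9,20),"mid1":(187,271,28,38,50),"mid2":(263,211,28,38,50),"tall":(183,210,26,72,86),"tumbler":(452,266,24,30,105),"blue":(418,200,20,30,160)}
for n,(u,v,r,a,b) in it.items():
    w=W[v-r:v+r+1,u-r:u+r+1].reshape(-1,3); m=(w[:,2]>a)&(w[:,2]<b); p=w[m]
    if len(p)<3: print(n,"few",len(p),np.nanmax(w[:,2]));continue
    (c,s,an)=cv2.minAreaRect(p[:,:2].astype(np.float32)); cc,rr=cv2.minEnclosingCircle(p[:,:2].astype(np.float32))
    q=V[(np.hypot(V[:,0]-c[0],V[:,1]-c[1])<max(s)*.75+5)&(V[:,2]>a)&(V[:,2]<b)]
    print(n,len(p),"rect",np.round(c),np.round(s),round(an,1),"circ",np.round(cc),round(rr),"zmed",np.round(np.median(p[:,2]),1),
      "| scene",len(q),np.round((q.max(0)+q.min(0))/2) if len(q) else "", np.round(np.ptp(q,axis=0)) if len(q) else "")
a=cv2.resize(S["im"][120:320,150:530],None,fx=2,fy=2);cv2.imwrite("pics/crop0.png",a)
```

```text
bottle 81 rect [439. -16.] [21. 21.] 84.9 circ [440. -16.] 12 zmed 153.7 | scene 151 [437. -20. 145.] [23. 22. 20.]
shaker_a 218 rect [ 442. -160.] [37. 37.] 42.3 circ [ 442. -160.] 20 zmed 80.9 | scene 421 [ 439. -163.   71.] [36. 36. 31.]
shaker_b 213 rect [ 605. -327.] [37. 36.] 86.6 circ [ 607. -327.] 20 zmed 80.5 | scene 444 [ 602. -329.   71.] [35. 38. 31.]
ramekin 124 rect [ 613. -180.] [62. 66.] 88.8 circ [ 613. -181.] 33 zmed 35.2 | scene 399 [ 611. -181.   32.] [67. 66. 15.]
low 1409 rect [ 440. -340.] [138. 138.] 8.7 circ [ 433. -344.] 77 zmed 15.4 | scene 2695 [ 454. -331.   14.] [149. 134.  10.]
mid1 1144 rect [454. 163.] [88. 86.] 81.4 circ [453. 163.] 58 zmed 45.2 | scene 707 [451. 162.  43.] [96. 97. 10.]
mid2 1099 rect [596. -22.] [87. 86.] 7.7 circ [596. -22.] 59 zmed 45.1 | scene 771 [596. -24.  43.] [98. 97. 11.]
tall 784 rect [601. 163.] [77. 77.] 61.5 circ [601. 163.] 40 zmed 80.2 | scene 346 [601. 160.  78.] [73. 77. 11.]
tumbler 409 rect [ 447. -479.] [64. 65.] 43.2 circ [ 447. -479.] 33 zmed 72.8 | scene 2980 [ 446. -478.   66.] [67. 66. 72.]
blue 334 rect [ 608. -403.] [41. 35.] 52.2 circ [ 611. -404.] 21 zmed 102.7 | scene 1578 [ 604. -407.   93.] [ 31.  40. 125.]
```

View pics/crop0.png

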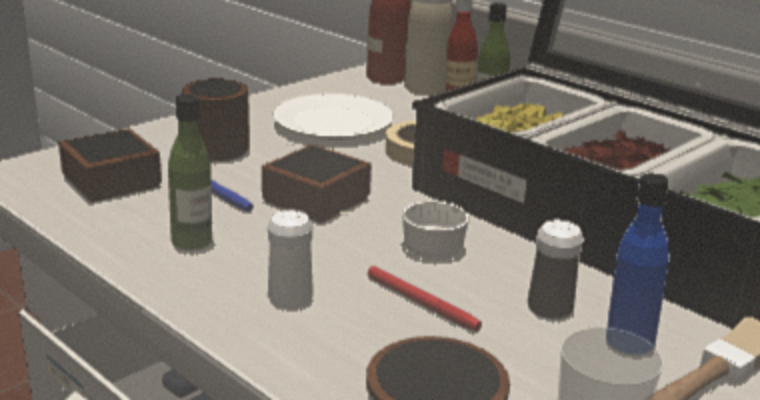

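The crop confirms the target: a green bottle with a black cap on the open table at crop (190,175). The blue one at (640,265) and the green one by the sauces at (495,45) are left alone. The positions fit the given sizes, except the low disc, whose height band took in table noise. I'll refine that and plan the motions.

```bash
cat >> h.py <<'E'
def down(a):
    x=np.array([np.cos(a),np.sin(a),0]); y=np.array([0,0,-1.]); q=R.from_matrix(np.stack([x,y,np.cross(x,y)],1)).as_quat()
    return [q[3],q[0],q[1],q[2]]
E
python3 - <<'E'
from h import *
T=np.load("top0.npz");W=T["W"];im=T["im"]
w=W[236:309,357:430]; p=w[(w[...,2]>12.5)&(w[...,2]<19)]; g=im[236:309,357:430].max(-1)<70
for k in (g&(w[...,2]>5),): 
    n,l,s,c=cv2.connectedComponentsWithStats(k.astype(np.uint8)); i=1+s[1:,4].argmax(); q=w[l==i][:,:2]
    print(s[i],np.round(cv2.minEnclosingCircle(q.astype(np.float32))[0]),cv2.minEnclosingCircle(q.astype(np.float32))[1],np.nanmean(q,0))
print("median",np.median(p,0))
m=(W[...,1]>-420)&(W[...,1]<-50)&(W[...,0]>640)&(W[...,0]<760)&(W[...,2]>30); print("bin front",np.percentile(W[m][:,0],[0.5,2,10]),np.percentile(W[m][:,2],[50,99]))
for n,(x,y,z) in dict(b=(439,-17,148),low=(436,-343,163),a=(442,-160,45),m1=(453,163,90),sb=(606,-327,45),m2=(596,-22,90),ram=(613,-180,28),tall=(601,163,108)).items():
  for a in (0,np.pi/2,np.pi,-np.pi/2):
    for h in (0,150):
      q=bot.ik([x,y,z+h],down(a)); print(n,round(a,2),h,None if q is None else np.round(q,2))
E
```

```text
[  16   17   40   39 1182] [ 438. -343.] 48.986083984375 [ 436.82850624 -343.09824965]
median [ 439.32312132 -339.42175669   15.85271382]
bin front [644.38406726 692.89911514 695.24695202] [ 83.42628729 110.40678528]
b 0 0 [-0.12  0.13  1.9  -0.    1.12 -0.12]
b 0 150 [-0.12 -0.01  1.68 -0.    1.47 -0.12]
b 1.57 0 [-0.12  0.13  1.9  -0.    1.12 -1.69]
b 1.57 150 [-0.12 -0.01  1.68 -0.    1.47 -1.69]
b 3.14 0 None
b 3.14 150 None
b -1.57 0 [-0.12  0.13  1.9  -0.    1.12  1.45]
b -1.57 150 [-0.12 -0.01  1.68 -0.    1.47  1.45]
low 0 0 [-0.73  0.36  1.57 -0.    1.22 -0.73]
low 0 150 [-0.73  0.26  1.35 -0.    1.54 -0.73]
low 1.57 0 [-0.73  0.36  1.57 -0.    1.22 -2.3 ]
low 1.57 150 [-0.73  0.26  1.35 -0.    1.54 -2.3 ]
low 3.14 0 [-0.73  0.36  1.57 -0.    1.22  2.41]
low 3.14 150 [-0.73  0.26  1.35 -0.    1.54  2.41]
low -1.57 0 [-0.73  0.36  1.57 -0.    1.22  0.84]
low -1.57 150 [-0.73  0.26  1.35 -0.    1.54  0.84]
a 0 0 [-0.43  0.35  1.9  -0.    0.89 -0.43]
a 0 150 [-0.43  0.14  1.76 -0.    1.24 -0.43]
a 1.57 0 [-0.43  0.35  1.9  -0.    0.89 -2.  ]
a 1.57 150 [-0.43  0.14  1.76 -0.   
[... 1074 characters left out ...]
   0.39  1.34 -0.    1.41  1.47]
ram 0 0 [-0.34  0.69  1.4  -0.    1.05 -0.34]
ram 0 150 [-0.34  0.53  1.29 -0.    1.33 -0.34]
ram 1.57 0 [-0.34  0.69  1.4  -0.    1.05 -1.91]
ram 1.57 150 [-0.34  0.53  1.29 -0.    1.33 -1.91]
ram 3.14 0 None
ram 3.14 150 None
ram -1.57 0 [-0.34  0.69  1.4  -0.    1.05  1.23]
ram -1.57 150 [-0.34  0.53  1.29 -0.    1.33  1.23]
tall 0 0 [ 0.21  0.56  1.41 -0.    1.17  0.21]
tall 0 150 [ 0.21  0.44  1.23 -0.    1.47  0.21]
tall 1.57 0 [ 0.21  0.56  1.41 -0.    1.17 -1.36]
tall 1.57 150 [ 0.21  0.44  1.23 -0.    1.47 -1.36]
tall 3.14 0 None
tall 3.14 150 None
tall -1.57 0 [ 0.21  0.56  1.41 -0.    1.17  1.78]
tall -1.57 150 [ 0.21  0.44  1.23 -0.    1.47  1.78]
```

```bash
cat >> h.py <<'E'
Q=down(0)
def pick(x,y,z,opening,width,force,hover=80,lift=130):
    bot.move_gripper(opening)
    bot.move_to([x,y,z+hover],Q)
    if bot.servo_line([x,y,z],speed=90,until_force=12): raise SystemExit(f"touched on the way down {bot.read_state()['ee_pos']}")
    bot.move_gripper(0,grip_force=force)
    w0=bot.read_state()["grip_width"]
    bot.servo_line([x,y,z+lift],speed=100); s=bot.read_state()
    print("grip",round(w0,1),round(s["grip_width"],1),"F",np.round(s["ft_force"],1),"t",round(s["clock"],1))
    if abs(s["grip_width"]-width)>6: raise SystemExit("bad grip")
def place(x,y,z,opening,lift):
    p=bot.read_state()["ee_pos"]
    bot.servo_line([x,y,p[2]],speed=180)
    bot.servo_line([x,y,z+10],speed=100)
    hit=bot.servo_line([x,y,z-3],speed=20,until_force=4); p=bot.read_state()["ee_pos"]
    print("set down",hit,"at",np.round(p,1),"expected z",z)
    bot.move_gripper(opening); bot.servo_line([x,y,z+lift],speed=120)
    print("t",round(bot.read_state()["clock"],1))
def shot(n,name="scene"):
    c=bot.read_camera(name); cv2.imwrite(f"pics/{n}.png",c["image"]); np.savez(f"{n}.npz",W=cloud(c),im=c["image"])
E
python3 - <<'E'
from h import *
bot.move_to([330,200,330],Q)
pick(439,-17,147,60,22,50)
print(bot.read_state()["clock"]); shot("b1")
E
```

```text
grip 0.3 -0.1 F [-0.3 -0.1  0.3] t 5.9bad grip
```

Run:
```python
from h import *
s=bot.read_state(); print(s["ee_pos"],s["clock"]); shot("b2"); shot("b2t","top")
W=np.load("b2t.npz")["W"].reshape(-1,3); m=(abs(W[:,0]-439)<60)&(abs(W[:,1]+17)<60)&(W[:,2]>100)&(W[:,2]<165)
V=np.load("b2.npz")["W"].reshape(-1,3); 
for z in range(20,300,10):
    m=(abs(V[:,0]-439)<60)&(abs(V[:,1]+17)<60)&(abs(V[:,2]-z)<5); p=V[m]
    if len(p): print(z,len(p),np.round(p.min(0)[:2]),np.round(p.max(0)[:2]))
```

```text
[438.82973979 -16.97727841 276.45341168] 5.9
20 95 [417. -34.] [450.  -3.]
30 97 [417. -35.] [451.  -3.]
40 94 [417. -36.] [451.  -6.]
50 97 [417. -35.] [452.  -7.]
60 99 [417. -37.] [452.  -8.]
70 105 [418. -37.] [454.  -1.]
80 104 [417. -36.] [454.  -7.]
90 113 [418. -37.] [457.  -5.]
100 107 [421. -35.] [453.  -5.]
110 83 [424. -33.] [451.  -9.]
120 61 [427. -28.] [449.  -9.]
130 42 [429. -26.] [445. -13.]
140 61 [427. -29.] [444.  -9.]
150 87 [428. -28.] [450.  -6.]
160 2 [432. -26.] [439. -13.]
```

View pics/b2.png

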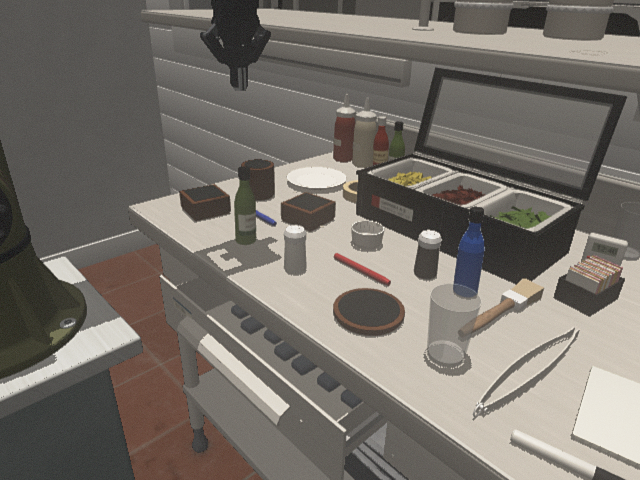

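Run:
```python
from h import *
for n in("b2","b2t"):
    V=np.load(n+".npz")["W"].reshape(-1,3)
    for z in range(200,420,10):
        m=(abs(V[:,0]-439)<120)&(abs(V[:,1]+17)<120)&(abs(V[:,2]-z)<5); p=V[m]
        if len(p): print(n,z,len(p),np.round(p.min(0)[:2]),np.round(p.max(0)[:2]))
V=np.load("b2.npz")["W"]; 
for r in range(40,96,6): 
    print(r,[tuple(np.round(V[r,c]).astype('int')) for c in range(226,252,6) if not np.isnan(V[r,c,0])])
W=np.load("b2t.npz")["W"].reshape(-1,3);m=(abs(W[:,0]-439)<80)&(abs(W[:,1]+17)<80)&(W[:,2]>20);p=W[m];print(p.min(0),p.max(0))
```

```text
b2 300 75 [426. -31.] [451.  -8.]
b2 310 107 [424. -30.] [451. -10.]
b2 320 113 [424. -30.] [452. -10.]
b2 330 115 [424. -30.] [453.  -9.]
b2 340 177 [406. -33.] [472.  -7.]
b2 350 298 [399. -32.] [479.  -3.]
b2 360 341 [389. -37.] [487.   1.]
b2 370 366 [382. -37.] [495.   3.]
b2 380 459 [376. -36.] [501.  -6.]
b2 390 419 [378. -38.] [499.  -4.]
b2 400 340 [392. -39.] [486. -11.]
b2 410 322 [397. -31.] [478.  -9.]
b2t 370 1 [401. -21.] [401. -21.]
b2t 380 25 [380. -23.] [399.  -6.]
b2t 390 63 [379. -22.] [398.  -5.]
b2t 400 28 [390. -24.] [402. -13.]
b2t 410 23 [398. -27.] [404.  -7.]
40 [(np.int64(413), np.int64(-25), np.int64(377)), (np.int64(422), np.int64(-30), np.int64(377)), (np.int64(429), np.int64(-35), np.int64(377)), (np.int64(444), np.int64(-30), np.int64(376)), (np.int64(454), np.int64(-34), np.int64(376))]
46 [(np.int64(424), np.int64(-7), np.int64(366)), (np.int64(435), np.int64(-8), np.int64(365)), (np.int64(430), np.int64(-33), np.int64(368)), (np.int64(444), np.int64(-30), np.int64(367)), (np.int64(454), np.int64(-33), np.int64(367))]
52 [(np.int64(411), np.int64(-2
[... 1268 characters left out ...]
p.int64(433), np.int64(-23), np.int64(310)), (np.int64(441), np.int64(-29), np.int64(310)), (np.int64(1034), np.int64(791), np.int64(138))]
88 [(np.int64(1030), np.int64(948), np.int64(93)), (np.int64(1031), np.int64(908), np.int64(99)), (np.int64(432), np.int64(-23), np.int64(300)), (np.int64(441), np.int64(-28), np.int64(300)), (np.int64(1032), np.int64(789), np.int64(117))]
94 [(np.int64(1028), np.int64(948), np.int64(70)), (np.int64(1036), np.int64(918), np.int64(74)), (np.int64(1036), np.int64(876), np.int64(81)), (np.int64(1026), np.int64(822), np.int64(90)), (np.int64(1028), np.int64(785), np.int64(96))]
[359.01397224 -79.45713047  20.71211429] [484.25289703  46.75714946 599.02136269]
```

Run:
```python
from h import *
print(bot.tip_reach, bot.read_state()["tool_rot"], Q, bot.read_state()["ee_pos"])
c=bot.read_camera("scene"); f=240/np.tan(np.radians(c["fovy"])/2)
for p in ([439,-17,154],[439,-17,257],[439,-17,295]):
    q=rot(c["attitude"]).T@(np.array(p)-c["eye"]); print(p,q[:2]/q[2]*f+[c["cx"],c["cy"]])
bot.move_gripper(60); shot("open1")
V=np.load("open1.npz")["W"]; m=(abs(V[...,0]-439)<80)&(abs(V[...,1]+17)<40)&(V[...,2]>180)&(V[...,2]<420); print("lowest open60",np.sort(V[m][:,2])[:8])
cv2.imwrite("pics/open1c.png",cv2.resize(np.load("open1.npz")["im"][0:250,150:350],None,fx=2.4,fy=2.4))
```

```text
19.0 [ 7.07144756e-01 -7.07068696e-01  2.98234235e-04  2.53266597e-04] [np.float64(-0.7071067811865475), np.float64(0.7071067811865475), np.float64(0.0), np.float64(0.0)] [438.87458141 -16.98883353 276.56575273]
[439, -17, 154] [243.46158854 168.24852373]
[439, -17, 257] [240.49544342 112.31914652]
[439, -17, 295] [239.31589478  90.07767889]
lowest open60 [300.74148774 300.81392382 301.09902442 301.20848134 301.23414331
 301.30624471 301.38537485 301.46871474]
```

View pics/open1c.png

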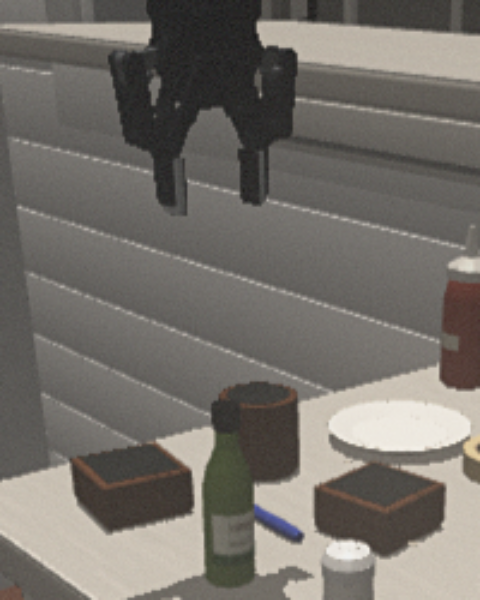

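The fingertips (shut) sit at z≈295 while the reported TCP is at 276.5. They are 19 mm above it instead of 19 mm below, so the gripper closed in the air above the cap. The bottle is untouched and laterally everything agrees. I'll apply a −38 mm z correction and re-measure the tip height at every hover, since the error might vary with pose.

```bash
cat >> h.py <<'E'
def tips(x,y):
    V=cloud(bot.read_camera("scene")); z=bot.read_state()["ee_pos"][2]
    m=(abs(V[...,0]-x)<65)&(abs(V[...,1]-y)<40)&(V[...,2]>z+8)&(V[...,2]<z+150)
    return float(np.percentile(V[m][:,2],0.5))-z if m.sum()>50 else None
_pick=pick
def pick(x,y,z,opening,width,force,want,hover=90,lift=130):
    """z in reported TCP; 'want' = expected tips-minus-TCP at this opening"""
    bot.move_gripper(opening); bot.move_to([x,y,z+hover],Q)
    t=tips(x,y); print("tip offset",t,"want",want)
    if t is None or abs(t-want)>5: raise SystemExit("tip offset differs")
    _pick(x,y,z,opening,width,force,hover,lift)
E
python3 - <<'E'
from h import *
pick(439,-17,112,60,22,60,24.5)
s=bot.read_state(); print(s["ee_pos"],s["clock"]); shot("b3")
E
```

```text
tip offset 24.748167179537006 want 24.5
grip 20.0 20.3 F [ 1.  -0.1 -2.3] t 10.9
[438.79095714 -16.97790268 241.42306832] 10.875
```

Run:
```python
from h import *
V=np.load("b3.npz")["W"]
for z in (140,180,200,225):
    m=(abs(V[...,0]-439)<60)&(abs(V[...,1]+17)<60)&(abs(V[...,2]-z)<6);p=V[m];print(z,len(p),np.round((p.min(0)+p.max(0))/2)[:2])
place(438,-342,127,60,90)
shot("b4");cv2.imwrite("pics/b4c.png",cv2.resize(np.load("b4.npz")["im"][60:360,220:540],None,fx=1.8,fy=1.8))
V=np.load("b4.npz")["W"]
for z in (50,90,150,165):
    m=(abs(V[...,0]-438)<60)&(abs(V[...,1]+342)<60)&(abs(V[...,2]-z)<4);p=V[m];print(z,len(p),np.round((p.min(0)+p.max(0))/2)[:2])
```

```text
140 130 [433. -19.]
180 141 [435. -19.]
200 150 [435. -22.]
225 153 [436. -20.]
set down True at [ 438.2 -342.2  127.5] expected z 127
t 15.9
50 113 [ 432. -341.]
90 136 [ 433. -342.]
150 63 [ 435. -345.]
165 110 [ 438. -341.]
```

View pics/b4c.png

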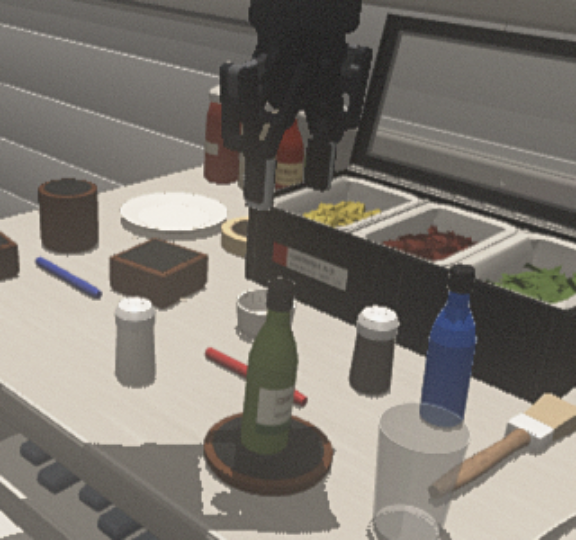

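The bottle stands upright on the low disc (crop 270,380), centred to within a few mm. Next is the ramekin.

Run:
```python
from h import *
bot.move_gripper(84)
bot.move_to([600,-180,220],Q)
pick(612,-180,-15,84,64,40,31)
shot("r1")
place(601,163,65,84,90)
shot("r2");shot("r2t","top");cv2.imwrite("pics/r2c.png",cv2.resize(np.load("r2.npz")["im"][60:260,160:460],None,fx=2,fy=2))
W=np.load("r2t.npz")["W"];m=(abs(W[...,0]-601)<60)&(abs(W[...,1]-163)<60)&(abs(W[...,2]-115)<6);p=W[m];print(len(p),p.size and (p.min(0)+p.max(0))/2)
```

```text
tip offset 32.512131398699324 want 31
grip 62.9 62.5 F [-0.6 -1.1 -1.6] t 21.6
set down True at [601.1 163.   66. ] expected z 65
t 26.0
65 [601.88441478 148.66251139 115.04988227]
```

View pics/r2c.png

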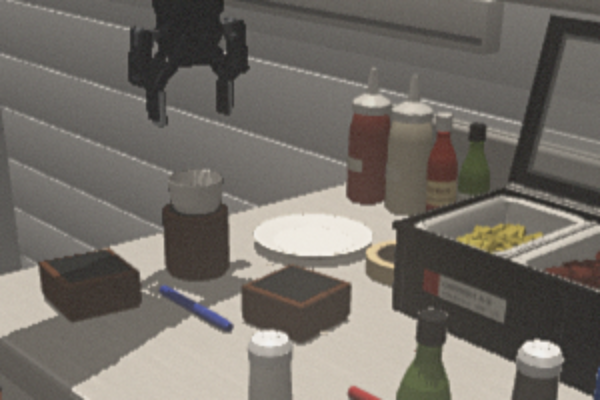

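The ramekin stands upright on the tall block (crop 195,190). Now both shakers.

Run:
```python
from h import *
bot.move_to([500,0,220],Q)
pick(442,-160,0,65,41,40,25.5,hover=110)
place(453,163,45,65,110)
bot.move_to([560,-250,200],Q)
pick(606,-327,0,65,41,40,25.5,hover=110,lift=150)
place(596,-22,45,65,110)
bot.move_to([330,300,300],Q)
shot("e");shot("et","top")
W=np.load("et.npz")["W"];V=np.load("e.npz")["W"]
for n,x,y,a,b in(("ram",601,163,107,122),("m1",453,163,100,135),("m2",596,-22,100,135),("bottle",438,-342,150,175),("tumbler",447,-479,30,105)):
  for U in (W,V):
    m=(np.hypot(U[...,0]-x,U[...,1]-y)<50)&(U[...,2]>a)&(U[...,2]<b);p=U[m]
    print(n,len(p),np.round((p.min(0)+p.max(0))/2) if len(p) else "",np.round(np.ptp(p,axis=0)) if len(p) else "")
i=np.hstack([np.load("e.npz")["im"][80:380,100:500],np.load("et.npz")["im"][120:420,120:520]]);cv2.imwrite("pics/e.png",i)
print(bot.read_state()["clock"])
```

```text
tip offset 26.522559493416296 want 25.5
grip 41.3 40.8 F [-1.1 -0.2 -1.1] t 31.8
set down True at [453.  163.   45.5] expected z 45
t 36.5
tip offset 25.457412256726442 want 25.5
grip 40.9 41.2 F [ 0.3  0.2 -1. ] t 42.8
set down True at [596.  -22.   45.6] expected z 45
t 47.6
ram 143 [602. 162. 115.] [64. 65. 15.]
ram 255 [601. 162. 113.] [68. 70. 12.]
m1 238 [453. 163. 119.] [37. 38. 31.]
m1 277 [452. 158. 115.] [37. 32. 30.]
m2 237 [596. -23. 117.] [39. 37. 34.]
m2 290 [594. -27. 115.] [38. 35. 30.]
bottle 88 [ 439. -341.  164.] [22. 21. 23.]
bottle 262 [ 438. -341.  160.] [22. 24. 21.]
tumbler 409 [ 447. -479.   67.] [66. 66. 74.]
tumbler 2985 [ 446. -479.   66.] [67. 65. 72.]
49.35
```

View pics/e.png

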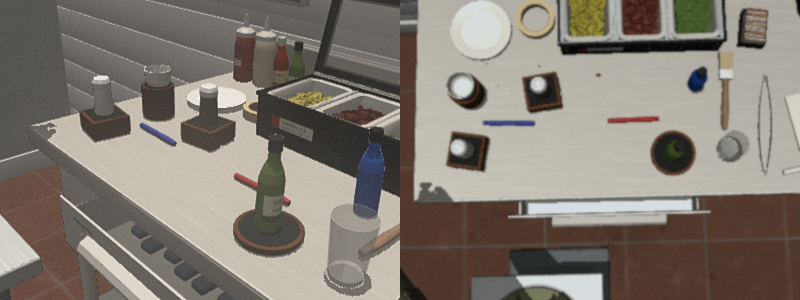

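All four containers stand upright and centred: shakers at left-half (102,95) and (208,105), ramekin (158,75), bottle (270,190). The tumbler at (353,245) hasn't moved and the gripper is clear. I'm handing in the job.

```bash
python3 -c "
from h import *
bot.finish_job(); print(bot.read_state()['clock'])"
```

```text
the job is handed in; nothing more can be done
the job is handed in; nothing more can be done
```

The display is set up and handed in. The green bottle is on the low disc, one shaker is on each square block, and the ramekin is on the tall block. The arm was clear of everything at 49 s (limit 93 s); `finish_job` reports no verdict.

**Last checks:** Both cameras put each container within about 5 mm of its riser's centre (limit 15 mm). Each met its riser within 1 mm of the height expected. All four look upright in the last picture, though I did not measure tilt there. The tumbler read (447, −479) mm before and after.

**What disagreed:**
- **Fingertip height:** The fingertips really stand about 19 mm above the reported TCP, not 19 mm below it as documented. My first grasp therefore closed on air above the cap, without touching the bottle. I corrected for 38 mm and checked the tip height with the camera before each later grasp.
- **Cameras:** The two cameras differ by up to 5 mm sideways, which is within tolerance.

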